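Open the ratchet jaw of the mould-plate holder

ROBOT

A 6-joint arm with a two-finger parallel gripper is mounted at the origin on the work surface. World frame = base frame: x ahead of the robot, y to its left, z up, the work surface at z = 0. Lengths are in m, angles in rad, forces in N, time in s.
With the tool pointing down it reaches from about 0.25 to 0.725 m from the base axis. Payload 4 kg.
Tool frame: the origin (TCP) lies on the centre line of the jaws, within the pads' length; the fingertips stand 17 mm ahead of it and the grasp point (between the pads) lies 2 mm behind it; z points along the fingers, y is the line along which they close (so a half turn about z gives the same grasp; the last joint's range is limited). The gripper opens to 85 mm and grips with 20 to 120 N. Pads are 22 mm wide; open, the fingers measure 114 mm over their backs; the gripper's body (76 mm by 85 mm) begins 54 mm behind the grasp point. The pads swing forward as they close: fully open they stand 13 mm farther back than shut.
Start: joints at [1.343, 0.241, 0.005, 1.335, 0, 1.571], TCP at [0.113, 0.487, 0.222] pointing down, gripper open.
Joint ranges: [-2.72, 2.72], [-1.05, 1.87], [-1.09, 1.28], [-1.99, 2.15], [-1.42, 1.44], [-3.14, 3.14]. Speed limits (rad/s): [2.79, 2.79, 3.14, 3.14, 3.14, 3.14].

INTERFACE

Orientations are given as a unit quaternion [x, y, z, w].
In Python, from workcell import bot, camera, get_calibration gives the robot as it stands.
- The arm moves only by the tool apply_moves, never from a script. Its argument "steps" is a list of rows, each a list of 3 entries, a list of its own where there are three numbers: the shift along the tool's x, y, z as a fraction of full scale, then the turn, a rotation vector about the tool's x, y, z as a fraction of full scale, then the opening, from 0 (shut) to 1 (fully open). A call has exactly 8 rows; each row shifts and turns the commanded pose from where the row before left it, along the tool's axes as they then stand; what a row does not reach is not made up. Full scale, the value 1, is 20 cm for a shift and pi rad for a turn. A row lasts 1/12 s, in which the tool goes at most 41.7 mm and 7.16 degrees, less where a joint would pass 70% of its speed; a pose out of reach is approached as far as the arm can. A call with a number of a shift or a turn outside -1 to 1 is refused whole. A call with a gripper value outside its range is refused whole. The fingers move at their own pace and stop on an object; the grip force is fixed at half the most. Time passes only in rows, so rows that do not move let the fingers close, or fill a call up. It gives the time, the measured TCP pose, the force, the opening and the grip force at its end, in the units of the state.
- bot.get_obs(): the state, without advancing time (a new reading comes with each control period).
- camera(name): name is "side" or "top" or "wrist"; returns (picture, depth): 420x560x3 uint8, red, green, blue; 420x560 float32, m along the optical axis (not along the pixel's ray), 0 where there is no reading.
- get_calibration(name): a dict with "fov_y" (degrees; the focal length in pixels is half the picture's height over the tangent of half this angle, whatever the lens; pixels are square), "cx", "cy" (the principal point, pixels), "dist_coeffs" ([k1, k2, p1, p2, k3] as OpenCV has them; the pictures are not rectified), "rvec" (rotation vector, rad) and "tvec" (3), from world to camera coordinates, as OpenCV has them. Camera axes: x right, y down, z forward; pixel columns grow to the right and rows downward; lengths in m; the calibration is good to about 2 mm. A picture is of the moment at which its call begins: read the wrist's pose just before it. get_calibration takes no time and is no camera call; for the wrist camera it gives the pose at the moment of the call.
- bot.job_done(): hands the job in; it is judged then, once.
The state is a dict: "clock": time; "joint_pos": joint angles; "joint_vel": joint speeds; "tau": joint torques, N m; "eef_pos": TCP position; "tool_rot": TCP orientation; "ft_force": force on the tool from outside, world axes, zero at the start; "ft_torque": the same for the moment, N m; "grip_width": finger opening in m; "grasp_force": force on a finger pad.
Only numpy, scipy, OpenCV 4.12 (cv2) and the standard library are available. Lean on these libraries where they do the work, as an engineer would, in place of code of your own. Each camera call takes 0.05 s, during which the arm holds its last target. There are 200 camera calls.

TASK

Open the plate holder on the stall's counter so that the cast plate can be taken out later: press the black release pad of the sliding jaw down with a fingertip and, keeping it pressed, push the jaw back along its bar, away from the plate, until it is fully home against the end block. Then let go so that the release springs up again. Nothing is to be picked up: leave the plate where it lies and everything else on the counter undisturbed.

Things in the scene. Friction and masses are not known exactly. Their poses are not given: they have to be found in the camera images.
- holder: Plate holder, fixed to the table: steel base sheet 160 x 410 x 8 mm, long side along its own y. Origin: centre of its underside, z up. From -y to +y: low fixed fence, cast plate, sliding jaw, end block (60 mm tall, inner face at y = +195 mm). The dark flat bar (26 mm wide, top at 42 mm) runs along y over x = 0. 'Back' = holder +y, away from the plate.
- jaw (a joint): How far the jaw stands back along the bar, m, growing towards holder +y: 0 = forward, 0.165 = fully back at the end block (hard stop). Starts at 0 to 0.04. While the release is up a pawl in a toothed rack (10 mm pitch, 8 mm of play) locks it both ways; with the release held down it slides against about 3 N of friction and stays where it is left.
- release (a joint): How far the release pad is pressed down, m: 0 = up (pawl in the rack), 0.010 = fully down (hard stop). The pawl is clear of the rack from 0.006 on. Spring-loaded: about 3.5 N to start it, 7 N fully down; it rises by itself when let go, so it must be kept down while the jaw is pushed.
- release_top (a point): Centre of the top of the release pad: flat black plastic, 50 mm (holder x) by 54 mm (holder y), 62 mm above the table when up. It rides on the jaw and sinks straight down up to 10 mm. Beside it the jaw plate (-y) rises 10 mm and the heel (+y) 26 mm higher than the raised pad; between these two are 60 mm of free space along y, open above and to both x sides.
- heel_front (a point): Middle of the front (-y) face of the heel, the upright steel piece at the rear of the jaw (62 mm wide, 12 mm thick, top 88 mm above the table); the point is 72 mm above the table and 30 mm towards holder +y from release_top. A fingertip standing on the pad can push this face towards holder +y.
- jaw_face (a point): Middle of the face that looks at the plate (-y) of the jaw plate at the front of the jaw: steel, 100 mm wide, 8 mm thick, top 72 mm above the table; the point is 42 mm above the table. The jaw is 80 mm long from this face to the rear of the heel.
- plate_center (a point): Centre of the loose dark cast plate with twelve round moulds, 118 (holder x) x 134 (holder y) x 30 mm, 0.9 kg, lying on the holder's base between fence and jaw (top 38 mm above the table). To stay where it is.
- sauce_bottle: Bystander: amber sauce bottle with a red cap, 58 mm across, 165 mm tall. Origin at the centre of its underside.
- spice_jar: Bystander: clear seasoning jar with a steel cap and paper label, 52 mm across, 85 mm tall. Origin at the centre of its underside.
- cup: Bystander: white ceramic cup, 66 mm across, 75 mm tall. Origin at the centre of its underside.
- oil_brush: Bystander: small oil brush with a wooden handle, lying flat on the holder's -x side, 200 mm long, origin half-way along it.
- tub: Bystander: clear plastic ingredient tub, 130 x 95 x 62 mm, empty. Origin at the centre of its underside.
- bowl: Bystander: steel bowl, 120 mm across, 50 mm tall. Origin at the centre of its underside.
- boat_tray: Bystander: shallow light-wood serving tray, 170 x 90 x 28 mm. Origin at the centre of its underside.

How it is judged:
On the way, in this order (a step that is already met when the one before it is completed fails the run):
1. the release pad is pressed down far enough to free the rack (value of joint release above 0.006 m and value of joint jaw below 0.06 m), for 0.1 s.
2. the jaw is fully back against the end block (value of joint jaw above 0.16 m), for 0.1 s.
At the end, for the whole second after the job is handed in: The jaw is within 5 mm of its end block and at rest, the release pad has come up to within 2 mm of its top position, and the plate lies within 15 mm of where it was (value of joint jaw above 0.16 m and value of joint release below 0.002 m and velocity of joint jaw below 0.01 m/s and distance of plate_center from where it was at the start of the episode below 0.015 m); the robot touches nothing.
It fails at once if the cast plate is shoved, lifted or carried (more than 15 mm from its start) (distance of plate_center from where it was at the start of the episode above 0.015 m).
It fails at once if a thing that stands near the holder (bottle, jar, cup, brush) is moved more than 20 mm, lifted or tipped (distance of any of sauce_bottle, spice_jar, cup, oil_brush from where it was at the start of the episode above 0.02 m or angle between any of sauce_bottle, spice_jar, cup's own z axis and vertical above 0.4 rad).
It fails at once if the tub, bowl or serving tray is moved more than 20 mm, lifted or tipped (distance of any of tub, bowl, boat_tray from where it was at the start of the episode above 0.02 m or angle between any of tub, bowl, boat_tray's own z axis and vertical above 0.4 rad).
It also fails if it takes over 35 s, if anything falls off the work surface, if the arm or the gripper's body presses on something with over 40 N, if the wrist force passes 120 N, or if a joint passes its speed limit or range.

## Working session

There is one attempt and no reset: what is moved stays moved. The work goes in short steps, Python scripts to look and compute and a tool call to move; the robot and the scene stay as the last step left them, time stands still between calls to the robot, and variables do not carry over. Pictures are saved under pics/ and viewed, at most 10 in all, crops included, and the job is handed in when it is done.

Besides the shell and the picture viewer there is one more tool, called after ">>>" as name(argument=value, ...), one argument or row to a line, values as JSON. apply_moves: Moves the arm, as the interface text tells. Its arguments: {"type":"object","properties":{"steps":{"type":"array"}},"required":["steps"]}

```bash
mkdir -p pics
cat > h.py <<'E'
import numpy as np, cv2
from workcell import bot, camera, get_calibration
def cal(n):
    c=get_calibration(n); f=210/np.tan(np.radians(c["fov_y"])/2)
    K=np.array([[f,0,c["cx"]],[0,f,c["cy"]],[0,0,1]])
    R=cv2.Rodrigues(np.array(c["rvec"],float))[0]
    return K,np.array(c["dist_coeffs"],float),R,np.array(c["tvec"],float).ravel()
def world(n,depth,C=None):
    K,D,R,t=C or cal(n); h,w=depth.shape
    uv=np.mgrid[0:w,0:h].T.reshape(-1,1,2).astype(float)
    p=cv2.undistortPoints(uv,K,D).reshape(h,w,2)
    P=np.dstack([p*depth[...,None],depth])
    W=(P-t)@R; W[depth==0]=np.nan
    return W
E
python3 - <<'E'
from h import *
for n in("top","side"):
    C=cal(n);im,d=camera(n);np.savez(n+".npz",im=im,W=world(n,d,C))
    cv2.imwrite(f"pics/{n}.png",im[...,::-1])
print(bot.get_obs())
E
```

```text
{'clock': 0.1, 'joint_pos': array([1.34297954e+00, 2.41348281e-01, 3.83971347e-03, 1.33519717e+00,
       6.12549267e-05, 1.57078095e+00]), 'joint_vel': array([ 0.00200193, -0.00149659,  0.00431733,  0.00143692,  0.00018269,
       -0.00070279]), 'tau': array([-1.19106735e-03, -3.73136222e+01,  2.53010738e+01,  1.08724041e-02,
       -7.54458188e-05,  9.17013836e-06]), 'eef_pos': array([0.11277319, 0.48650828, 0.22098934]), 'tool_rot': array([ 1.13654563e-01,  9.93519868e-01, -9.45037542e-04, -1.38950336e-04]), 'ft_force': array([ 1.05240931,  0.3652481 , -0.95519393]), 'ft_torque': array([ 0.00340802,  0.01328764, -0.02244049]), 'grasp_force': 0.0, 'grip_width': 0.08513828847200372}
```

View pics/top.png

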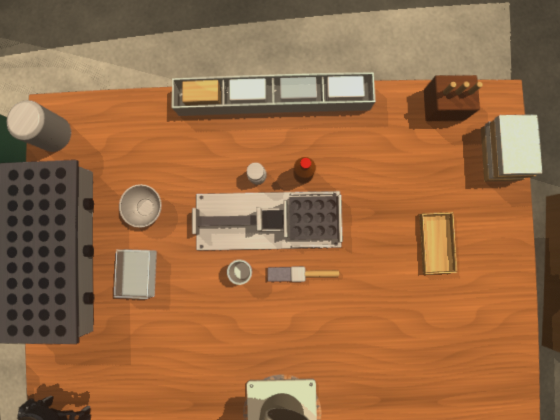

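View pics/side.png

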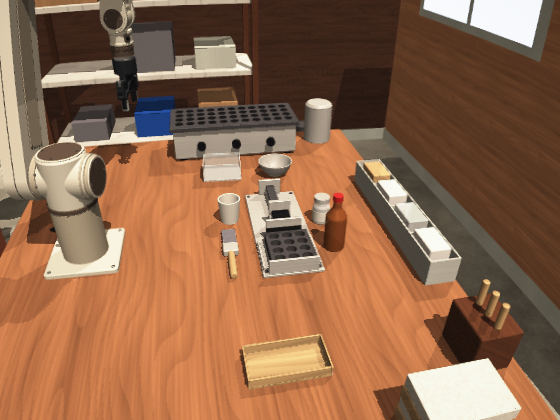

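The top view shows the holder at about (268,220), with its end block to the left at (195,220), the black pad at (272,220) and the plate on the right. The bottle, jar, cup and brush stand close on both sides. Next I'll measure the holder's axis and the jaw from the depth.

Run:
```python
from h import *
z=np.load("top.npz");W=z["W"];im=z["im"]
roi=W[185:255,185:350].reshape(-1,3)
print("table z",np.nanmedian(W[300:340,200:240,2]))
# plate+base: everything within ROI 5..45mm
I=im[185:255,185:350].reshape(-1,3).astype(int)
m=(roi[:,2]>.004)&(roi[:,2]<.1)&(roi[:,0]<.62)
P=roi[m];print(P.min(0),P.max(0))
mask=np.zeros((420,560),np.uint8)
sat=im.max(2).astype(int)-im.min(2)
mask[185:255,188:345]=((sat<45)[185:255,188:345]*255)
n,l,s,c=cv2.connectedComponentsWithStats(mask);k=1+s[1:,4].argmax();print(s[k],c[k])
# use side of base via minAreaRect in world at z=.008
K,D,R,t=cal("top")
def ray(uv,zz):
    p=cv2.undistortPoints(np.array(uv,float).reshape(-1,1,2),K,D).reshape(-1,2)
    d=np.c_[p,np.ones(len(p))]@R;o=-R.T@t
    return o+d*((zz-o[2])/d[:,2])[:,None]
ys,xs=np.nonzero(l==k);w=ray(np.c_[xs,ys],.008)
print(cv2.minAreaRect(w[:,:2].astype(np.float32)))
for u in range(190,345,2): print(u,np.round(W[214:228:6,u].ravel(),3))
print("bystanders")
for n_,r in dict(jar=(160,185,245,268),bottle=(150,182,293,318),cup=(258,288,225,255)).items():
    q=W[r[0]:r[1],r[2]:r[3]].reshape(-1,3);q=q[q[:,2]>.03];print(n_,np.median(q,0),q.min(0),q.max(0))
big=cv2.resize(im[150:290,180:360][...,::-1],None,fx=4.4,fy=4.2,interpolation=cv2.INTER_CUBIC);cv2.imwrite("pics/crop.png",big)
```

```text
table z -0.0006297750204440401
[ 0.44165569 -0.20452289  0.00400055] [0.61997731 0.25830037 0.09356085]
[ 195  192  147   54 4590] [285.2496732  219.72244009]
((0.5482767820358276, 0.0226021409034729), (0.4138341546058655, 0.15013135969638824), 88.44837951660156)
190 [ 0.568  0.246 -0.002  0.551  0.246 -0.005  0.533  0.245  0.   ]
192 [ 0.568  0.24  -0.002  0.55   0.24  -0.001  0.533  0.24  -0.002]
194 [0.562 0.22  0.061 0.546 0.221 0.06  0.53  0.222 0.055]
196 [0.563 0.216 0.056 0.546 0.216 0.056 0.53  0.216 0.058]
198 [0.565 0.216 0.029 0.547 0.213 0.043 0.531 0.216 0.031]
200 [0.566 0.214 0.009 0.547 0.208 0.044 0.532 0.215 0.01 ]
202 [0.566 0.209 0.009 0.547 0.202 0.045 0.532 0.21  0.007]
204 [0.566 0.203 0.008 0.547 0.197 0.042 0.532 0.204 0.008]
206 [0.565 0.197 0.011 0.546 0.191 0.044 0.532 0.198 0.008]
208 [0.565 0.191 0.011 0.546 0.186 0.039 0.532 0.193 0.002]
210 [0.566 0.186 0.006 0.546 0.18  0.04  0.531 0.186 0.009]
212 [0.565 0.181 0.005 0.546 0.174 0.044 0.531 0.181 0.01 ]
214 [0.565 0.174 0.012 0.546 0.169 0.042 0.531 0.175 0.011]
216 [0.565 0.169 0.005 0.546 0.164 0.0
[... 3835 characters left out ...]
.034]
336 [ 0.553 -0.167  0.04   0.537 -0.167  0.041  0.52  -0.166  0.04 ]
338 [ 0.553 -0.172  0.046  0.537 -0.172  0.04   0.52  -0.172  0.035]
340 [ 0.552 -0.177  0.049  0.536 -0.177  0.05   0.52  -0.177  0.045]
342 [ 0.556 -0.189 -0.004  0.539 -0.189 -0.004  0.521 -0.188  0.001]
344 [ 0.556 -0.195 -0.002  0.538 -0.194  0.001  0.521 -0.193  0.002]
bystanders
jar [0.66616718 0.04924144 0.08341742] [0.64588853 0.02509732 0.030346  ] [0.69355759 0.07440706 0.09055487]
bottle [ 0.66505275 -0.07845272  0.11234708] [ 0.64564722 -0.10762208  0.03008067] [ 0.70196104 -0.05204381  0.16796081]
cup [0.39678357 0.11228896 0.07051807] [0.37162411 0.06945299 0.03086994] [0.43549126 0.13195567 0.07926649]
```

View pics/crop.png

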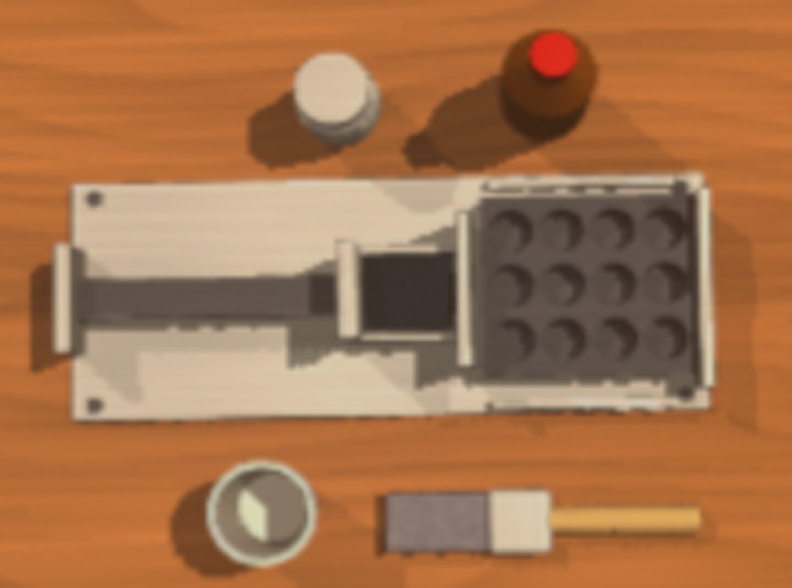

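The crop shows the pad at about (408,292), between the heel at (347,290) and the jaw plate at (464,290). The depth heights match what was given: pad 62, heel 87, jaw plate 70, bar 42 and block 60 mm. That puts the pad centre near (0.541, 0.006), with the holder's +y within about 1° of world +y. I'll shut the gripper, square the tool to the holder and fly over.

>>> apply_moves(
  steps=[
    [[0, 0, 0], [0, 0, -0.0364], 0],
    [[0, 0, 0], [0, 0, -0.0364], 0],
    [[-0.133, -0.149, 0], [0, 0, 0], 0],
    [[-0.133, -0.149, 0], [0, 0, 0], 0],
    [[-0.133, -0.149, 0], [0, 0, 0], 0],
    [[-0.133, -0.149, 0], [0, 0, 0], 0],
    [[-0.133, -0.149, 0], [0, 0, 0], 0],
    [[-0.133, -0.149, 0], [0, 0, 0], 0],
  ],
)

```text
clock: 0.77
eef_pos: [0.2732, 0.3066, 0.2215]
tool_rot: [-0.001, 1.0, -0.0, -0.0]
ft_force: [0.3, 0.5, -0.2]
grip_width: -0.0006
grasp_force: 0.0
```

>>> apply_moves(
  steps=[
    [[-0.133, -0.149, 0], [0, 0, 0], 0],
    [[-0.133, -0.149, 0], [0, 0, 0], 0],
    [[-0.133, -0.149, 0], [0, 0, 0], 0],
    [[-0.133, -0.149, 0], [0, 0, 0], 0],
    [[-0.133, -0.149, 0], [0, 0, 0], 0],
    [[-0.133, -0.149, 0], [0, 0, 0], 0],
    [[-0.133, -0.149, 0], [0, 0, 0], 0],
    [[-0.133, -0.149, 0], [0, 0, 0], 0],
  ],
)

```text
clock: 1.43
eef_pos: [0.4864, 0.0683, 0.2214]
tool_rot: [-0.0, 1.0, 0.0, -0.0]
ft_force: [1.2, 0.8, 0.6]
grip_width: -0.0001
grasp_force: 0.0
```

>>> apply_moves(
  steps=[
    [[-0.091, -0.1, 0], [0, 0, 0], 0],
    [[-0.091, -0.1, 0], [0, 0, 0], 0],
    [[-0.091, -0.1, 0], [0, 0, 0], 0],
    [[0, 0, 0.15], [0, 0, 0], 0],
    [[0, 0, 0.15], [0, 0, 0], 0],
    [[0, 0, 0.15], [0, 0, 0], 0],
    [[0, 0, 0], [0, 0, 0], 0],
    [[0, 0, 0], [0, 0, 0], 0],
  ],
)

```text
clock: 2.1
eef_pos: [0.5384, 0.0102, 0.1301]
tool_rot: [-0.0, 1.0, -0.0, -0.003]
ft_force: [-0.3, -0.3, 0.4]
grip_width: -0.0001
grasp_force: 0.0
```

Run:
```python
from h import *
C=cal("wrist");im,d=camera("wrist");cv2.imwrite("pics/w1.png",im[...,::-1])
im,d=camera("side");cv2.imwrite("pics/s1.png",cv2.resize(im[140:290,190:370][...,::-1],None,fx=4,fy=4))
print(bot.get_obs()["eef_pos"])
```

```text
[0.54138575 0.01041567 0.1334166 ]
```

View pics/w1.png

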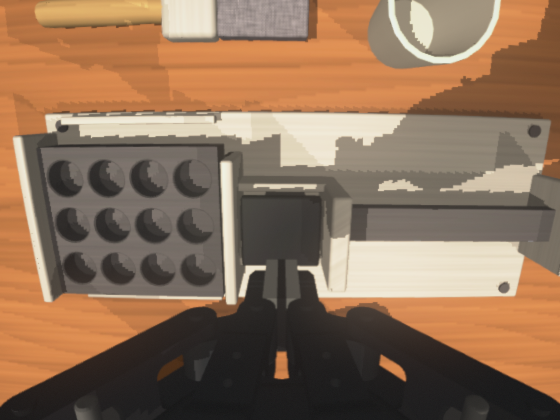

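View pics/s1.png

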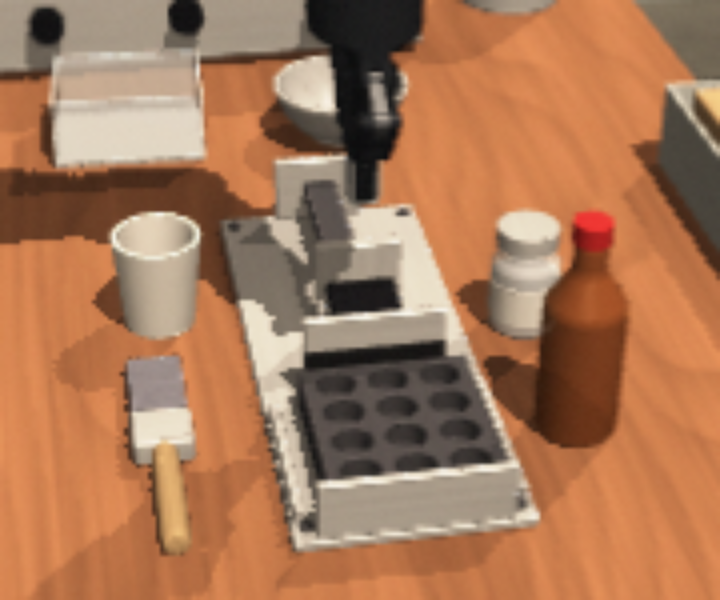

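The wrist view shows the shut fingertips at about (282,265), centred over the pad, which spans columns 243–320. In the side view they are above the holder with the bystanders clear. Next I'll go down and press.

>>> apply_moves(
  steps=[
    [[0, 0, 0.12], [0, 0, 0], 0],
    [[0, 0, 0.12], [0, 0, 0], 0],
    [[0, 0, 0], [0, 0, 0], 0],
    [[0, 0, 0.02], [0, 0, 0], 0],
    [[0, 0, 0.02], [0, 0, 0], 0],
    [[0, 0, 0.02], [0, 0, 0], 0],
    [[0, 0, 0], [0, 0, 0], 0],
    [[0, 0, 0], [0, 0, 0], 0],
  ],
)

```text
clock: 2.87
eef_pos: [0.5408, 0.0103, 0.0725]
tool_rot: [-0.0, 1.0, 0.0, 0.001]
ft_force: [-0.5, 0.5, 0.3]
grip_width: -0.0002
grasp_force: 0.0
```

>>> apply_moves(
  steps=[
    [[0, 0, 0.01], [0, 0, 0], 0],
    [[0, 0, 0], [0, 0, 0], 0],
    [[0, 0, 0.01], [0, 0, 0], 0],
    [[0, 0, 0], [0, 0, 0], 0],
    [[0, 0, 0], [0, 0, 0], 0],
    [[0, 0, 0], [0, 0, 0], 0],
    [[0, 0, 0], [0, 0, 0], 0],
    [[0, 0, 0], [0, 0, 0], 0],
  ],
)

```text
clock: 3.53
eef_pos: [0.5404, 0.0103, 0.0679]
tool_rot: [-0.0, 1.0, 0.0, 0.0]
ft_force: [-0.3, 0.3, -0.3]
grip_width: 0.0
grasp_force: 0.0
```

Run:
```python
from h import *
im,d=camera("wrist");cv2.imwrite("pics/w2.png",im[...,::-1])
o=bot.get_obs();print(o["eef_pos"],o["ft_force"],o["ft_torque"])
```

```text
[0.54040084 0.01025099 0.06785495] [-0.26201575 -0.57763214  0.55519595] [-0.01013198  0.01178222 -0.01048234]
```

View pics/w2.png

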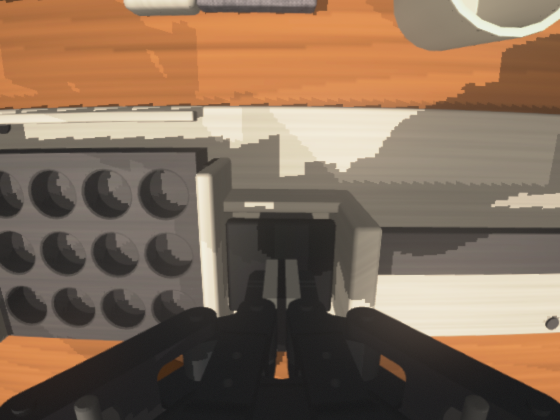

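The tip at (282,262) is inside the gap above the dark pad, but no force has registered, so it isn't touching yet. I'll keep descending in small steps.

>>> apply_moves(
  steps=[
    [[0, 0, 0.01], [0, 0, 0], 0],
    [[0, 0, 0], [0, 0, 0], 0],
    [[0, 0, 0.01], [0, 0, 0], 0],
    [[0, 0, 0], [0, 0, 0], 0],
    [[0, 0, 0], [0, 0, 0], 0],
    [[0, 0, 0], [0, 0, 0], 0],
    [[0, 0, 0], [0, 0, 0], 0],
    [[0, 0, 0], [0, 0, 0], 0],
  ],
)

```text
clock: 4.25
eef_pos: [0.5404, 0.0103, 0.0639]
tool_rot: [-0.0, 1.0, -0.0, 0.0]
ft_force: [-0.1, -0.2, 0.6]
grip_width: -0.0002
grasp_force: 0.0
```

Run:
```python
from h import *
C=cal("wrist");im,d=camera("wrist");W=world("wrist",d,C)
for v in (230,245,258,266,272,285,300):
    for u in (250,272,281,292,315): print(v,u,np.round(W[v,u],4),im[v,u])
o=bot.get_obs();print(o["eef_pos"],o["ft_force"])
```

```text
230 250 [ 0.5202 -0.0048  0.062 ] [66 64 59]
230 272 [0.5206 0.0055 0.0609] [42 39 37]
230 281 [0.521  0.0097 0.0598] [43 42 38]
230 292 [0.5208 0.0149 0.0604] [45 42 40]
230 315 [0.5207 0.0258 0.0606] [41 39 36]
245 250 [ 0.5282 -0.0051  0.0608] [64 60 57]
245 272 [0.5287 0.0054 0.0594] [39 38 36]
245 281 [0.5282 0.0097 0.0609] [42 41 38]
245 292 [0.528  0.015  0.0613] [41 39 38]
245 315 [0.5283 0.026  0.0605] [38 37 35]
258 250 [ 0.5346 -0.0052  0.0615] [62 59 55]
258 272 [0.5352 0.0054 0.0602] [44 43 41]
258 281 [0.5347 0.0097 0.0612] [38 37 35]
258 292 [0.535  0.0151 0.0607] [45 44 42]
258 315 [0.5352 0.0263 0.0602] [36 34 34]
266 250 [ 0.5395 -0.0054  0.0601] [61 58 54]
266 272 [0.5287 0.006  0.0837] [86 82 76]
266 281 [0.5288 0.0097 0.0833] [34 33 33]
266 292 [0.5288 0.0143 0.0834] [85 82 75]
266 315 [0.5396 0.0264 0.0599] [36 35 33]
272 250 [ 0.5425 -0.0055  0.0606] [62 58 56]
272 272 [0.5291 0.0061 0.0885] [86 82 76]
272 281 [0.5287 0.0098 0.0893] [34 32 32]
272 292 [0.5287 0.0141 0.0892] [84 81 75]
272 315 [0.542  0.0263 0.0616] [36 34 33]
285 250 [ 0.5329 -0.0025  0.0923] [44 43 41]
285 272 [0.5283 0.0065 0.101 ] [86 82 76]
285 281 [0.5289 0.0098 0.0998] [32 30 30]
285 292 [0.5294 0.0139 0.0988] [85 81 75]
285 315 [0.5329 0.0232 0.0922] [42 41 40]
300 250 [ 0.5276 -0.0006  0.1131] [40 38 36]
300 272 [0.53   0.0066 0.1087] [111 108  98]
300 281 [0.5293 0.0098 0.11  ] [39 38 38]
300 292 [0.5271 0.0134 0.1139] [91 88 81]
300 315 [0.5279 0.0211 0.1125] [35 35 34]
[0.54043474 0.01028584 0.06387281] [-0.09266852 -1.29168403 -0.28379145]
```

Run:
```python
from h import *
C=cal("wrist");im,d=camera("wrist");W=world("wrist",d,C)
K,D,R,t=C
P=W[255:].reshape(-1,3);dd=d[255:].ravel()
m=(P[:,2]>.078)&(dd>0);P=P[m]
off=P[:,1]-.0103;h=P[:,2]
print("cam",-R.T@t,"depth range",dd[dd>0].min())
for a in range(-80,80,8):
    q=(off*1000>=a)&(off*1000<a+8)
    if q.sum()>5: print(a,q.sum(),np.round(np.percentile(h[q],[1,10,50]),3),np.round(np.percentile(P[q,0],[1,50,99]),3))
```

```text
cam [0.46852798 0.00975447 0.21461772] depth range 0.057842065
-64 631 [0.151 0.154 0.159] [0.526 0.528 0.529]
-56 2069 [0.143 0.148 0.156] [0.526 0.528 0.53 ]
-48 3229 [0.133 0.14  0.151] [0.527 0.528 0.54 ]
-40 4139 [0.123 0.129 0.142] [0.527 0.533 0.548]
-32 2503 [0.118 0.124 0.13 ] [0.526 0.53  0.548]
-24 1971 [0.114 0.12  0.145] [0.52  0.528 0.54 ]
-16 4377 [0.082 0.114 0.15 ] [0.52  0.523 0.533]
-8 4566 [0.081 0.1   0.141] [0.521 0.529 0.548]
0 4703 [0.081 0.1   0.143] [0.52  0.528 0.548]
8 4227 [0.083 0.116 0.151] [0.52  0.523 0.533]
16 1863 [0.115 0.12  0.129] [0.52  0.529 0.542]
24 3193 [0.079 0.086 0.129] [0.524 0.531 0.548]
32 5280 [0.086 0.087 0.142] [0.524 0.533 0.548]
40 3129 [0.086 0.14  0.152] [0.527 0.528 0.541]
48 1907 [0.144 0.148 0.157] [0.526 0.528 0.529]
56 410 [0.152 0.154 0.159] [0.526 0.528 0.529]
```

The wrist depth puts the tip bottom at z ≈ 0.081, while the pad is at 0.061. So the shut fingertips are actually about 17 mm behind the TCP, and I need to go about 19 mm lower. At that depth the finger links would graze the heel top, so I'll lean the tool 15° away from the heel and then descend.

>>> apply_moves(
  steps=[
    [[0, 0, 0], [-0.0278, 0, 0], 0],
    [[0, 0, 0], [-0.0278, 0, 0], 0],
    [[0, 0, 0], [-0.0278, 0, 0], 0],
    [[0, -0.008, 0.029], [0, 0, 0], 0],
    [[0, -0.008, 0.029], [0, 0, 0], 0],
    [[0, -0.0026, 0.0097], [0, 0, 0], 0],
    [[0, 0, 0], [0, 0, 0], 0],
    [[0, 0, 0], [0, 0, 0], 0],
  ],
)

```text
clock: 5.02
eef_pos: [0.5408, 0.0107, 0.0503]
tool_rot: [-0.001, 0.992, 0.13, 0.0]
ft_force: [0.6, -2.4, 4.1]
grip_width: -0.0002
grasp_force: 2.2
```

>>> apply_moves(
  steps=[
    [[0, -0.0026, 0.0097], [0, 0, 0], 0],
    [[0, 0, 0], [0, 0, 0], 0],
    [[0, -0.0026, 0.0097], [0, 0, 0], 0],
    [[0, 0, 0], [0, 0, 0], 0],
    [[0, -0.0026, 0.0097], [0, 0, 0], 0],
    [[0, 0, 0], [0, 0, 0], 0],
    [[0, 0, 0], [0, 0, 0], 0],
    [[0, 0, 0], [0, 0, 0], 0],
  ],
)

```text
clock: 5.68
eef_pos: [0.5409, 0.0107, 0.0445]
tool_rot: [-0.001, 0.991, 0.131, 0.001]
ft_force: [0.1, -2.0, 6.4]
grip_width: 0.0003
grasp_force: 3.1
```

Run:
```python
from h import *
C=cal("wrist");im,d=camera("wrist");W=world("wrist",d,C);cv2.imwrite("pics/w3.png",im[...,::-1])
m=(abs(W[...,0]-.527)<.006)&(abs(W[...,2]-.056)<.009)&(im.max(2)<75)
print(m.sum(),np.percentile(W[m][:,2],[10,50,90]))
o=bot.get_obs();print(o["eef_pos"],o["ft_force"])
```

```text
2786 [0.05014401 0.05095086 0.05177495]
[0.54088324 0.01070516 0.0445272 ] [ 0.23938343 -1.71947508  5.97743806]
```

View pics/w3.png

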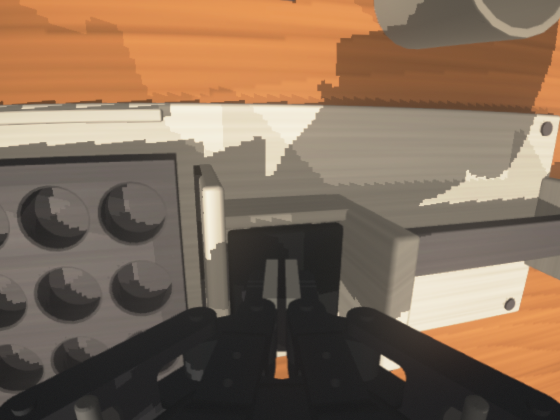

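Pad depth reads 0.051, down from 0.061, with 6.4 N on the tool. The release is therefore about 8–10 mm down, and the tip at (282,265) is on the pad with the heel ahead on the right. Next I'll push towards +y.

>>> apply_moves(
  steps=[
    [[0, -0.0013, 0.0048], [0, 0, 0], 0],
    [[0, 0.0483, 0.013], [0, 0, 0], 0],
    [[0, 0.0483, 0.013], [0, 0, 0], 0],
    [[0, 0.0483, 0.013], [0, 0, 0], 0],
    [[0, 0.0483, 0.013], [0, 0, 0], 0],
    [[0, 0.0483, 0.013], [0, 0, 0], 0],
    [[0, 0.0483, 0.013], [0, 0, 0], 0],
    [[0, 0, 0], [0, 0, 0], 0],
  ],
)

```text
clock: 6.4
eef_pos: [0.5413, 0.0729, 0.0442]
tool_rot: [-0.002, 0.991, 0.132, 0.001]
ft_force: [0.1, 2.2, 7.1]
grip_width: 0.0001
grasp_force: 3.6
```

>>> apply_moves(
  steps=[
    [[0, 0.0483, 0.013], [0, 0, 0], 0],
    [[0, 0.0483, 0.013], [0, 0, 0], 0],
    [[0, 0.0483, 0.013], [0, 0, 0], 0],
    [[0, 0.0483, 0.013], [0, 0, 0], 0],
    [[0, 0.0483, 0.013], [0, 0, 0], 0],
    [[0, 0.0483, 0.013], [0, 0, 0], 0],
    [[0, 0.0483, 0.013], [0, 0, 0], 0],
    [[0, 0, 0], [0, 0, 0], 0],
  ],
)

```text
clock: 7.07
eef_pos: [0.5418, 0.143, 0.0443]
tool_rot: [-0.002, 0.991, 0.132, 0.002]
ft_force: [2.1, 2.3, 5.5]
grip_width: -0.0001
grasp_force: 3.1
```

>>> apply_moves(
  steps=[
    [[0, 0.0483, 0.013], [0, 0, 0], 0],
    [[0, 0.0483, 0.013], [0, 0, 0], 0],
    [[0, 0.0483, 0.013], [0, 0, 0], 0],
    [[0, 0.0242, 0.0065], [0, 0, 0], 0],
    [[0, 0.0242, 0.0065], [0, 0, 0], 0],
    [[0, 0, 0], [0, 0, 0], 0],
    [[0, 0, 0], [0, 0, 0], 0],
    [[0, 0, 0], [0, 0, 0], 0],
  ],
)

```text
clock: 7.73
eef_pos: [0.5413, 0.1807, 0.0441]
tool_rot: [-0.001, 0.991, 0.131, 0.001]
ft_force: [0.1, -2.0, 8.0]
grip_width: 0.0003
grasp_force: 4.3
```

Run:
```python
from h import *
im,d=camera("wrist");cv2.imwrite("pics/w4.png",im[...,::-1])
o=bot.get_obs();print(o["eef_pos"],o["ft_force"])
```

```text
[0.54132908 0.18070875 0.04409711] [ 0.59046784 -2.34155756  9.08708706]
```

View pics/w4.png

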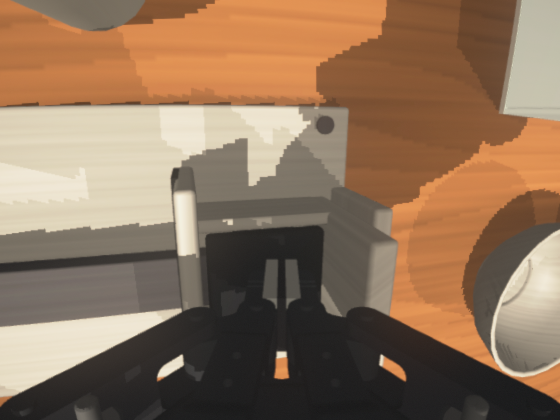

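The jaw, at columns 175–395, now looks to be up against the end block. The friction on the pad has carried it along. I'll push on gently until the force confirms it is home.

>>> apply_moves(
  steps=[
    [[0, 0.0193, 0.0052], [0, 0, 0], 0],
    [[0, 0.0193, 0.0052], [0, 0, 0], 0],
    [[0, 0, 0], [0, 0, 0], 0],
    [[0, 0, 0], [0, 0, 0], 0],
    [[0, 0, 0], [0, 0, 0], 0],
    [[0, 0, 0], [0, 0, 0], 0],
    [[0, 0, 0], [0, 0, 0], 0],
    [[0, 0, 0], [0, 0, 0], 0],
  ],
)

```text
clock: 8.45
eef_pos: [0.5413, 0.1882, 0.044]
tool_rot: [-0.001, 0.991, 0.13, 0.001]
ft_force: [0.9, -4.3, 9.3]
grip_width: 0.0002
grasp_force: 4.5
```

Run:
```python
from h import *
C=cal("wrist");im,d=camera("wrist");W=world("wrist",d,C)
for u in range(320,420,3): print(u,np.round(W[232,u],3),np.round(W[260,u],3))
```

```text
320 [0.519 0.202 0.054] [0.531 0.202 0.057]
323 [0.518 0.202 0.058] [0.53  0.202 0.06 ]
326 [0.517 0.203 0.06 ] [0.529 0.202 0.063]
329 [0.516 0.202 0.065] [0.528 0.202 0.066]
332 [0.515 0.203 0.067] [0.526 0.202 0.069]
335 [0.514 0.203 0.07 ] [0.525 0.202 0.073]
338 [0.514 0.203 0.071] [0.524 0.202 0.076]
341 [0.513 0.204 0.073] [0.523 0.202 0.078]
344 [0.513 0.205 0.073] [0.522 0.202 0.08 ]
347 [0.513 0.206 0.073] [0.52  0.202 0.084]
350 [0.513 0.207 0.074] [0.52  0.202 0.085]
353 [0.513 0.209 0.073] [0.52  0.203 0.085]
356 [0.514 0.21  0.073] [0.519 0.204 0.086]
359 [0.513 0.211 0.075] [0.519 0.205 0.087]
362 [0.514 0.213 0.073] [0.519 0.206 0.088]
365 [0.52  0.223 0.058] [0.519 0.207 0.087]
368 [0.52  0.224 0.059] [0.52  0.209 0.087]
371 [0.52  0.225 0.059] [0.52  0.21  0.087]
374 [0.52  0.227 0.059] [0.52  0.211 0.088]
377 [ 0.544  0.265 -0.001] [0.52  0.212 0.087]
380 [ 0.544  0.267 -0.001] [ 0.564  0.269 -0.001]
383 [ 0.544  0.27  -0.001] [ 0.565  0.272 -0.002]
386 [ 0.544  0.272 -0.001] [ 0.565  0.275 -0.002]
389 [ 0.545  0.275 -0.002] [ 0.565  0.277 -0.002]
392 [ 0.544  0.276 -0.   ] [ 0.565  0.279 -0.001]
395 [ 0.545  0.279 -0.001] [ 0.566  0.282 -0.002]
398 [ 0.545  0.282 -0.002] [ 0.566  0.284 -0.002]
401 [ 0.545  0.284 -0.001] [ 0.567  0.287 -0.002]
404 [ 0.545  0.286 -0.001] [ 0.567  0.289 -0.001]
407 [ 0.546  0.289 -0.001] [ 0.567  0.291 -0.001]
410 [ 0.546  0.291 -0.001] [ 0.568  0.295 -0.002]
413 [ 0.546  0.294 -0.002] [ 0.567  0.296 -0.001]
416 [ 0.546  0.296 -0.001] [ 0.568  0.299 -0.002]
419 [ 0.547  0.299 -0.002] [ 0.568  0.301 -0.001]
```

>>> apply_moves(
  steps=[
    [[0, 0.0193, 0.0052], [0, 0, 0], 0],
    [[0, 0.0145, 0.0039], [0, 0, 0], 0],
    [[0, 0.0097, 0.0026], [0, 0, 0], 0],
    [[0, 0, 0], [0, 0, 0], 0],
    [[0, 0, 0], [0, 0, 0], 0],
    [[0, 0, 0], [0, 0, 0], 0],
    [[0, 0, 0], [0, 0, 0], 0],
    [[0, 0, 0], [0, 0, 0], 0],
  ],
)

```text
clock: 9.17
eef_pos: [0.5413, 0.195, 0.0439]
tool_rot: [0.0, 0.992, 0.128, 0.001]
ft_force: [-0.1, -10.5, 11.5]
grip_width: -0.0001
grasp_force: 8.8
```

10.5 N against the heel with no further travel: the jaw is home. Now I'll lift straight off.

>>> apply_moves(
  steps=[
    [[0, 0.013, -0.0483], [0, 0, 0], 0],
    [[0, 0.013, -0.0483], [0, 0, 0], 0],
    [[0, -0.02, -0.05], [0, 0, 0], 0],
    [[0, 0, -0.1], [0, 0, 0], 0],
    [[0, 0.026, -0.15], [0, 0, 0], 0],
    [[0, 0.026, -0.15], [0, 0, 0], 0],
    [[0, 0.026, -0.15], [0, 0, 0], 0],
    [[0, 0, 0], [0, 0, 0], 0],
  ],
)

```text
clock: 9.83
eef_pos: [0.5432, 0.1785, 0.1883]
tool_rot: [-0.001, 0.991, 0.132, 0.005]
ft_force: [1.8, 0.8, -0.2]
grip_width: 0.0001
grasp_force: 0.0
```

Run:
```python
from h import *
o=bot.get_obs();print(o["eef_pos"],o["ft_force"])
C=cal("wrist");im,d=camera("wrist");W=world("wrist",d,C);cv2.imwrite("pics/w5.png",im[...,::-1])
H=W[(W[...,2]>.08)&(W[...,2]<.092)&(abs(W[...,0]-.52)<.02)];print("heel",np.percentile(H[:,1],[2,98]))
B=W[(W[...,2]>.056)&(W[...,2]<.0605)&(abs(W[...,0]-.51)<.02)&(W[...,1]>.205)];print("block",np.percentile(B[:,1],[2,98]) if len(B) else 0)
p=W[(im.max(2)<75)&(abs(W[...,1]-.175)<.018)&(abs(W[...,0]-.54)<.015)];print("pad z",np.nanmedian(p[:,2]),len(p))
```

```text
[0.54324142 0.17849379 0.18830847] [ 1.80866119  0.81076655 -0.1973277 ]
heel [0.20213969 0.21342124]
block [0.2192639  0.53067953]
pad z 0.25767889190303306 14566
```

View pics/w5.png

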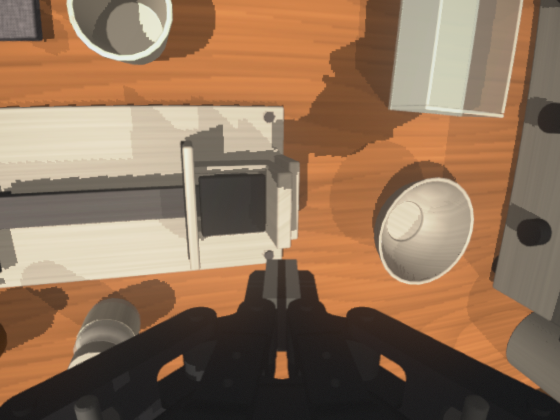

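The jaw stands directly against the end block at (290,205), with the pad at (232,205) and the robot clear of everything. One last check of the pad height, then I'll hand in.

Run:
```python
from h import *
C=cal("wrist");im,d=camera("wrist");W=world("wrist",d,C)
z=np.nanmedian(W[190:225,215:255,2]);print("pad z",z)
if z>.0595: print(bot.job_done())
```

```text
pad z 0.06070733797382684
the job is handed in; nothing more can be done
None
```

The jaw is fully back against the end block and the release pad has sprung up again (pad top at about 61 mm). The arm is clear, nothing else was knocked as far as the pictures and forces show, and the job is handed in, with no verdict returned.

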